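Rock the pendulum angle gauge on the round stud until its pointer stands on the mark

ROBOT

A 6-joint arm with a two-finger parallel gripper is mounted at the origin on the work surface. World frame = base frame: x ahead of the robot, y to its left, z up, the work surface at z = 0. Lengths are in m, angles in rad, forces in N, time in s.
With the tool pointing down it reaches from about 0.35 to 0.975 m from the base axis. Payload 7.1 kg.
Tool frame: the origin (TCP) lies midway between the tips of the shut fingers; the grasp point (between the pads) lies 19 mm behind it; z points along the fingers, y is the line along which they close (so a half turn about z gives the same grasp; the last joint's range is limited). The gripper opens to 88 mm and grips with 3 to 60 N. Pads are 20 mm wide; open, the fingers measure 115 mm over their backs; the gripper's body (75 mm by 178 mm) begins 61 mm behind the grasp point.
Start: joints at [1.163, 0.423, 1.63, -0, 1.089, -0.019], TCP at [0.237, 0.578, 0.223] pointing down, gripper open.
Joint ranges: [-3, 3], [-0.9, 2.11], [0.09, 2.58], [-1.31, 4.45], [0.11, 2.69], [-2.54, 2.54]. Speed limits (rad/s): [2.39, 2.39, 3.01, 3.14, 3.14, 3.14].

INTERFACE

Orientations are given as a unit quaternion [w, x, y, z].
In Python, from bench import r gives the robot as it stands.
- The arm moves only by the tool arm_command, never from a script. Its argument "rows" is one flat list of numbers, 7 for each row, row after row: the shift along the tool's x, y, z in cm, then the turn, a rotation vector about the tool's x, y, z in degrees, then the opening, from 0 (shut) to 1 (fully open). In form: [x, y, z, rx, ry, rz, hand, x, y, z, rx, ry, rz, hand, ...]. A call has 1 to 12 rows; each row is the pose to reach, as a shift and turn from the pose commanded when the call began, along the tool's axes at that moment; what a row does not reach only later rows make up. A row lasts 1/8 s, in which the tool goes at most 62.5 mm and 10.7 degrees, less where a joint would pass 70% of its speed; a pose out of reach is approached as far as the arm can. A call with a gripper value outside its range is refused whole. The fingers move at their own pace and stop on an object; "newtons" is the grip in N (left out, the last holds). Time passes only in rows, so rows that repeat a pose let the fingers close. It gives the time, the measured TCP pose, the force, the opening and the grip force at its end, in the units of the state.
- r.get_obs(): the state, without advancing time (a new reading comes with each control period).
- r.grab_frame(name): name is "scene" or "top" or "wrist"; returns (picture, depth): 400x640x3 uint8, red, green, blue; 400x640 float32, m along the optical axis (not along the pixel's ray), 0 where there is no reading.
- r.camera_model(name): a dict with "fovy" (degrees; the focal length in pixels is half the picture's height over the tangent of half this angle, whatever the lens; pixels are square), "cx", "cy" (the principal point, pixels), "R" (3x3) and "t" (3): a world point X has camera coordinates R X + t; the wrist camera has in their place "hand_eye" (4x4, takes a point from camera to tool coordinates, whose origin is the TCP and whose axes are the flange's). Camera axes: x right, y down, z forward; pixel columns grow to the right and rows downward; lengths in m; the calibration is good to about 2 mm. A picture is of the moment at which its call begins: read the wrist's pose just before it. camera_model takes no time and is no camera call.
- r.finish_job(): hands the job in; it is judged then, once.
The state is a dict: "clock": time; "qpos": joint angles; "joint_velocities": joint speeds; "joint_efforts": joint torques, N m; "ee_pos": TCP position; "tool_rot": TCP orientation; "force": force on the tool from outside, world axes, zero at the start; "wrist_torque": the same for the moment, N m; "finger_gap": finger opening in m; "grip_force": force on a finger pad.
Only numpy, scipy, OpenCV 4.12 (cv2) and the standard library are available. Lean on these libraries where they do the work, as an engineer would, in place of code of your own. Each camera call takes 0.05 s, during which the arm holds its last target. There are 200 camera calls.

TASK

Pick up the blue pendulum angle gauge by its black grip and set it level on the round steel stud that lies on the timber offcut, middle of the foot on the stud and the dial's axis in line with the stud; let it stand level there for a moment. Then rock it over on the stud until the swinging red pointer settles on the green mark of its dial, and finish holding it just so, still gripped, foot pressed on the stud and pointer at rest. Leave the other tools and workpieces where they are.

Things in the scene. Friction and masses are not known exactly. Their poses are not given: they have to be found in the camera images.
- gauge: Loose angle gauge, about 0.4 kg. Steel foot 110 (y) x 40 (x) x 12 mm; blue round case 108 across, 22 thick (x), centre 66 up; black grip 22 thick (x), 34 long (y), 118 to 164 up: pinch it along x from above, fingertips above the case (120). Origin: centre of the foot's underside; z up; x = dial axis, out of the white face, which looks roughly away from the robot.
- pointer (a joint): Red pendulum pointer, pivot 66 mm above the foot's underside, tip 46 mm from it. A weight below the pivot keeps it vertical: it swings freely (3 Hz, dies out in about 1.5 s). Value: right-hand turn about the gauge's x, 0 = along the gauge's z, positive towards its -y. With the gauge turned by a about its own x it settles at -a.
- mark (a joint): Green mark, a radial bar 10 mm wide, 29 to 51 mm from the same pivot, stiff, not to be moved; same zero and sense as the pointer. 0.25 to 0.48 rad, always on the gauge's -y side: the gauge must be turned by minus this value about its x (top towards its +y).
- pointer_tip (a point): Tip of the red pointer, 46 mm from the pivot.
- mark_mid (a point): Middle of the green mark, 46 mm from the same pivot (the pointer moves 2 mm in front of it).
- block: Timber offcut fixed to the bench, 150 mm long (its x) by 60 mm wide by 45 mm high; origin at the centre of its underside, z up.
- stud: Round dark steel stud 48 mm in diameter and 130 mm long, fixed lying half sunk in the top of the timber, its axis along the timber's length (x), crown 75 mm above the bench. Same origin and axes as the timber.
- stud_axis (a point): Middle of the stud's axis, 51 mm above the bench, 24 mm below the crown; x along the stud.
- screwdriver: Yellow screwdriver, about 190 mm, lying along x; leave alone.
- billet: Upright steel round bar, 52 mm across, 130 mm high; origin at the centre of its underside; leave alone.
- hammer: Hammer with green handle, about 300 mm, lying; leave alone.
- pliers: Locking pliers, about 175 mm, lying flat; leave alone.
- straps: Pile of three bent flat steel straps (fixed together), about 60 by 190 by 18 mm; leave alone.
- case: Closed red plastic tool case, 120 by 190 by 50 mm; origin at the centre of its underside; leave alone.
Mind the look-alikes: they are no part of the job. There is more than one size of the gauge; the job needs the middle-sized.

How it is judged:
By the outcome, as a careful person would: the job done as asked, in the order asked, and still so for the second after the job is handed in, while the arm keeps its last pose, push and grip.
It also fails if it takes over 58 s, if anything falls off the work surface, if the arm or the gripper's body presses on something with over 40 N, if the wrist force passes 120 N, or if a joint passes its speed limit or range.

## Working session

There is one attempt and no reset: what is moved stays moved. The work goes in short steps, Python scripts to look and compute and a tool call to move; the robot and the scene stay as the last step left them, time stands still between calls to the robot, and variables do not carry over. Pictures are saved under pics/ and viewed, at most 10 in all, crops included, and the job is handed in when it is done.

Besides the shell and the picture viewer there is one more tool, called after "Emit:" by a JSON object that holds its "name" and its "arguments", one argument or row to a line. arm_command: Moves the arm, as the interface text tells. Its arguments: {"type":"object","properties":{"rows":{"type":"array","items":{"type":"number"}},"newtons":{"type":"number"}},"required":["rows"]}

```bash
mkdir -p pics; ls
cat > h.py <<'E'
import numpy as np, cv2
from bench import r
from scipy.spatial.transform import Rotation as Ro
def K(m,h=400): return h/2/np.tan(np.radians(m["fovy"])/2)
def R_tool(o): q=o["tool_rot"]; return Ro.from_quat([q[1],q[2],q[3],q[0]]).as_matrix()
def cam(n,o=None):
    m=r.camera_model(n); f=K(m)
    if n=="wrist":
        H=np.array(m["hand_eye"]); T=np.eye(4); T[:3,:3]=R_tool(o); T[:3,3]=o["ee_pos"]; W=T@H
        return f,m["cx"],m["cy"],W[:3,:3],W[:3,3]
    R=np.array(m["R"]); return f,m["cx"],m["cy"],R.T,-R.T@np.array(m["t"])
def cloud(d,c):
    f,cx,cy,R,t=c; v,u=np.mgrid[:d.shape[0],:d.shape[1]]
    return np.stack([(u-cx)/f*d,(v-cy)/f*d,d],-1)@R.T+t
def ray(c,u,v,z):
    f,cx,cy,R,t=c; d=R@np.array([(u-cx)/f,(v-cy)/f,1]); return t+d*(z-t[2])/d[2]
def grab(n,name):
    o=r.get_obs(); p,d=r.grab_frame(n); cv2.imwrite(f"pics/{name}.png",p[:,:,::-1]); c=cam(n,o)
    np.savez(f"pics/{name}.npz",p=p,d=d,f=c[0],cx=c[1],cy=c[2],R=c[3],t=c[4]); return p,d,c
def load(name):
    z=np.load(f"pics/{name}.npz"); return z["p"],z["d"],(float(z["f"]),float(z["cx"]),float(z["cy"]),z["R"],z["t"])
E
python3 - <<'E'
from h import *
for n in("scene","top"):
    p,d,c=grab(n,n+"0"); print(n,c,(d>0).mean())
print(r.get_obs())
E
```

```text
pics
scene (np.float64(360.9970027605975), 324.2564919249815, 194.35332367759958, array([[-0.8270931 ,  0.34622959, -0.44276639],
       [ 0.56203212,  0.50094284, -0.6581612 ],
       [-0.00607423, -0.79320952, -0.60891852]]), array([1.0240576 , 0.69049045, 0.7600099 ])) 0.99623828125
top (np.float64(390.8337381650907), 318.04221101882933, 191.89931107707895, array([[-0.01118285, -0.98679894,  0.1615636 ],
       [-0.99964879,  0.0149149 ,  0.02190516],
       [-0.02402569, -0.1612619 , -0.98661916]]), array([ 0.40304372, -0.0075992 ,  1.06531526])) 0.99600390625
{'clock': 0.1, 'qpos': array([ 1.16302009e+00,  4.23724731e-01,  1.63059225e+00, -1.98048541e-06,
        1.08860504e+00, -1.89905167e-02]), 'joint_velocities': array([ 1.10210065e-03, -6.54086226e-04, -8.21164782e-05, -6.93103653e-04,
        5.02800718e-05,  6.56777608e-04]), 'joint_efforts': array([ 3.27294711e-04, -5.45617104e+01, -2.74326628e+01,  6.45089080e-02,
        1.88595074e-02, -4.71687841e-06]), 'ee_pos': array([0.23669185, 0.57791662, 0.22201259]), 'tool_rot': array([-1.39902035e-04,  1.93170374e-01,  9.81165004e-01, -6.49797196e-04]), 'force': array([ 0.33393219, -0.24774079, -0.26829311]), 'wrist_torque': array([-0.02752283, -0.04599901,  0.03212129]), 'grip_force': 0.0, 'finger_gap': 0.0878527432195912}
```

View pics/scene0.png

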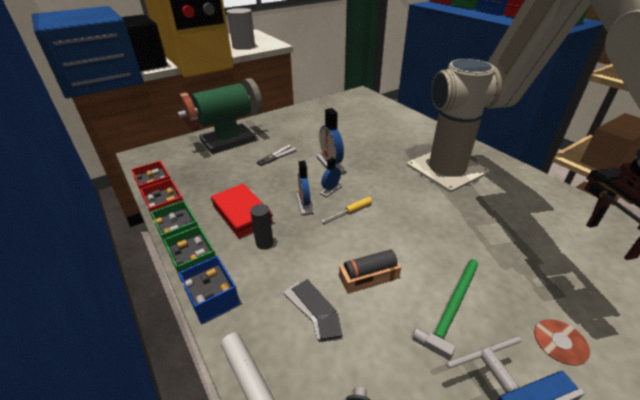

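View pics/top0.png

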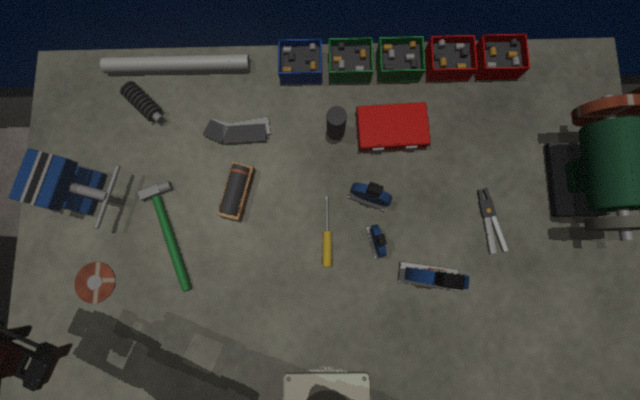

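The scene view shows three gauges at about (304,188), (330,175) and (331,140), with the stud block at (370,268). In the top view the gauges are at (371,195), (377,240) and (433,277), and the block is at (237,190). I'll measure them from the depth.

Run:
```python
from h import *
# merged cloud
P=[];C=[]
for n in("scene0","top0"):
    p,d,c=load(n); X=cloud(d,c); m=(d>0); P.append(X[m]); C.append(p[m])
    b=X[m&(np.abs(X[...,2])<.02)&(X[...,0]>.3)&(X[...,0]<.7)&(np.abs(X[...,1])<.3)]; print(n,"bench z",np.median(b[:,2]))
Ps,Pt=P
_,_,ct=load("top0")
for nm,u,v,rad in(("A",371,195,.075),("B",377,240,.05),("C",433,277,.085)):
    q=ray(ct,u,v,.06)[:2]
    for s,X in(("s",Ps),("t",Pt)):
        S=X[(np.hypot(*(X[:,:2]-q).T)<rad)&(X[:,2]>.006)]
        z=S[:,2]
        lo=S[(z<.018)]; 
        r2=cv2.minAreaRect(S[:,:2].astype(np.float32)*1000)
        print(nm,s,q.round(3),len(S),"zmax",np.sort(z)[-5:].round(3),"rect",np.round(r2[0]),np.round(r2[1]),round(r2[2]))
        top=S[z>z.max()-.012]; print("  top mean",top.mean(0).round(4),len(top))
q=ray(ct,237,190,.06)[:2]
for s,X in(("s",Ps),("t",Pt)):
    S=X[(np.hypot(*(X[:,:2]-q).T)<.1)]; S=S[S[:,2]>.035]; r2=cv2.minAreaRect(S[:,:2].astype(np.float32)*1000); print("block",s,len(S),np.round(r2,1) if 0 else r2,S[:,2].max())
    S=S[S[:,2]>.065]; print("  crown",S.mean(0),cv2.minAreaRect(S[:,:2].astype(np.float32)*1000))
p,d,c=load("scene0"); a=cv2.resize(p[90:230,280:380],None,fx=4,fy=4,interpolation=cv2.INTER_CUBIC)
p,d,c=load("top0"); b=cv2.resize(p[170:310,340:490],None,fx=2.6,fy=2.6,interpolation=cv2.INTER_CUBIC)
h=np.zeros((560,800,3),np.uint8); h[:560,:400]=a; h[:b.shape[0],400:400+b.shape[1]]=b[:,:400]
cv2.imwrite("pics/crop1.png",h[:,:,::-1])
```

```text
scene0 bench z 0.0012822383031271811
top0 bench z 0.0005742838251963089
A s [ 0.557 -0.123] 583 zmax [0.167 0.167 0.167 0.167 0.167] rect [ 552. -111.] [108.  89.] 53
  top mean [ 0.5609 -0.1158  0.1634] 57
A t [ 0.557 -0.123] 841 zmax [0.168 0.168 0.168 0.168 0.169] rect [ 556. -119.] [101.  87.] 31
  top mean [ 0.5591 -0.1218  0.1639] 140
B s [ 0.441 -0.134] 524 zmax [0.13  0.13  0.13  0.131 0.131] rect [ 440. -136.] [90. 33.] 14
  top mean [ 0.4423 -0.133   0.1262] 44
B t [ 0.441 -0.134] 461 zmax [0.131 0.131 0.131 0.131 0.131] rect [ 443. -145.] [85. 47.] 13
  top mean [ 0.4414 -0.1374  0.1279] 82
C s [ 0.348 -0.27 ] 1072 zmax [0.228 0.228 0.229 0.229 0.229] rect [ 355. -267.] [ 48. 158.] 5
  top mean [ 0.3517 -0.2626  0.2248] 78
C t [ 0.348 -0.27 ] 1438 zmax [0.23  0.23  0.23  0.231 0.231] rect [ 360. -268.] [109. 157.] 8
  top mean [ 0.3499 -0.2684  0.226 ] 339
block s 1315 ((578.5610961914062, 237.44300842285156), (63.50703811645508, 151.56912231445312), 73.95382690429688) 0.07901955796604909
  crown [0.58172139 0.24202969 0.0727153 ] ((579.2760009765625, 239.47747802734375), (41.16485595703125, 131.56080627441406), 76.47870635986328)
block t 1294 ((580.0255737304688, 235.76951599121094), (62.39105224609375, 150.28021240234375), 74.99244689941406) 0.07977313902363836
  crown [0.57887118 0.23377914 0.07236372] ((579.63232421875, 235.04861450195312), (42.2076301574707, 129.6194610595703), 75.40804290771484)
```

View pics/crop1.png

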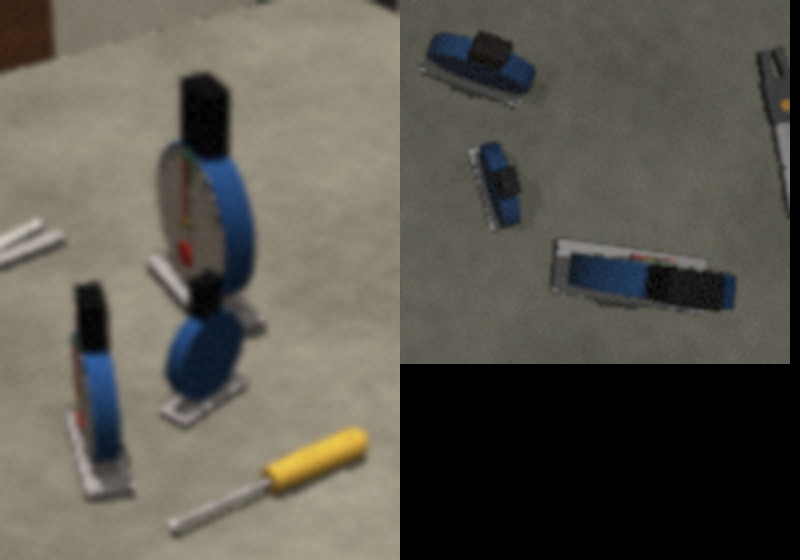

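The crops show gauge A, the left one in the scene view and about 164 mm tall, as the middle size. Its white face looks toward +x. Next I'll work out a viewing pose for the wrist camera.

```bash
cat >> h.py <<'E'
def delta(pos,ydir_deg,o=None,extra=None):
    """tool-frame shift cm + rotvec deg to reach pos with tool down, tool y at ydir_deg"""
    o=o or r.get_obs(); R=R_tool(o); a=np.radians(ydir_deg)
    y=np.array([np.cos(a),np.sin(a),0]); z=np.array([0,0,-1.]); T=np.stack([np.cross(y,z),y,z],1)
    if extra is not None: T=extra@T
    return (R.T@(np.array(pos)-o["ee_pos"])*100).round(2), np.degrees(Ro.from_matrix(R.T@T).as_rotvec()).round(2)
E
python3 - <<'E'
from h import *
m=r.camera_model("wrist"); print(np.round(m["hand_eye"],3),m["fovy"],K(m))
o=r.get_obs(); print(R_tool(o).round(3))
# gauge yaw estimates: blue points
for n in("scene0","top0"):
    p,d,c=load(n); X=cloud(d,c); q=np.hypot(X[...,0]-.557,X[...,1]+.12)<.075
    p=p.astype(int); S=X[q&(p[...,2]>p[...,0]+25)&(X[...,2]>.04)&(X[...,2]<.13)]
    w,V=np.linalg.eigh(np.cov(S[:,:2].T)); print(n,len(S),S.mean(0).round(3),np.degrees(np.arctan2(-V[0,1],V[1,1])))
print(delta((.50,-.12,.34),-20))
E
```

```text
[[ 0.    -0.954 -0.3    0.084]
 [ 1.     0.     0.     0.   ]
 [ 0.    -0.3    0.954 -0.163]
 [ 0.     0.     0.     1.   ]] 69.28248905239008 289.47047554392026
[[-0.925  0.379 -0.001]
 [ 0.379  0.925 -0.001]
 [ 0.    -0.001 -1.   ]]
scene0 158 [ 0.573 -0.085  0.095] -22.075856721886733
top0 206 [ 0.559 -0.117  0.107] -21.99326350213381
(array([-50.82, -54.62, -11.73]), array([-6.000e-02,  6.000e-02,  8.772e+01]))
```

Run:
```python
from h import *
print(delta((.557,-.121,.30),-22))
```

```text
(array([-56.13, -52.54,  -7.73]), array([-6.000e-02,  6.000e-02,  8.972e+01]))
```

Emit:
{"name": "arm_command", "arguments": {
  "rows": [-3,-3,-4,0,0,5,1,-8,-7.5,-7.7,0,0,13,1,-13,-12,-7.7,0,0,21,1,-18,-17,-7.7,0,0,29,1,-23,-21.5,-7.7,0,0,37,1,-28,-26,-7.7,0,0,45,1,-33,-31,-7.7,0,0,53,1,-38,-35.5,-7.7,0,0,61,1,-43,-40,-7.7,0,0,69,1,-48,-45,-7.7,0,0,77,1,-53,-49.5,-7.7,0,0,85,1,-56.1,-52.5,-7.7,0,0,89.7,1]
}}

```text
clock: 1.6
ee_pos: [0.5382, -0.0799, 0.2995]
tool_rot: [-0.0, 0.83, 0.558, -0.0]
force: [1.3, 0.1, -0.2]
finger_gap: 0.0878
grip_force: 0.0
```

Emit:
{"name": "arm_command", "arguments": {
  "rows": [0,0,0,0,0,0,1,0,0,0,0,0,0,1,0,0,0,0,0,0,1]
}}

```text
clock: 1.98
ee_pos: [0.5372, -0.0766, 0.2996]
tool_rot: [-0.0, 0.828, 0.56, -0.0]
force: [-0.0, 0.1, -0.1]
finger_gap: 0.0878
grip_force: 0.0
```

Run:
```python
from h import *
p,d,c=grab("wrist","w1"); o=r.get_obs(); print(o["ee_pos"],o["clock"],R_tool(o).round(3))
X=cloud(d,c); 
for lo,hi in((.155,.175),(.05,.125),(.008,.016)):
    m=(d>0)&(X[...,2]>lo)&(X[...,2]<hi)&(np.hypot(X[...,0]-.557,X[...,1]+.12)<.085); S=X[m]
    print(lo,len(S),S.mean(0).round(4),cv2.minAreaRect(S[:,:2].astype(np.float32)*1000), np.percentile(S[:,2],[5,50,95]).round(4))
```

```text
[ 0.53735572 -0.07647666  0.29969042] 2.025 [[ 0.372  0.928 -0.   ]
 [ 0.928 -0.372  0.   ]
 [ 0.    -0.    -1.   ]]
0.155 602 [ 0.5581 -0.1198  0.1637] ((557.95361328125, -121.13374328613281), (33.21649932861328, 22.09939193725586), 69.55435943603516) [0.159  0.1641 0.1655]
0.05 1052 [ 0.5538 -0.1014  0.0942] ((539.8897705078125, -123.07605743408203), (128.22967529296875, 69.34159851074219), 28.548330307006836) [0.0575 0.0994 0.1174]
0.008 635 [ 0.5416 -0.1089  0.0118] ((529.7097778320312, -105.801025390625), (125.4207763671875, 77.79688262939453), 51.55885314941406) [0.0091 0.0121 0.0136]
```

View pics/w1.png

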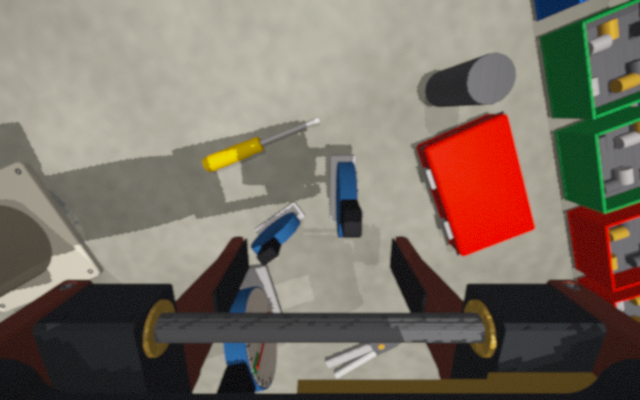

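The wrist view shows the grip top at about (349,217), in line with the fingers and in clear space. It measures (0.558, -0.1205), 33x22 mm, top at 0.164, which matches the given sizes. I'll go down on it.

Emit:
{"name": "arm_command", "arguments": {
  "rows": [-1.7,1.8,3,0,0,-0.8,1,-3.3,3.55,7,0,0,-0.8,1,-3.3,3.55,11,0,0,-0.8,1,-3.3,3.55,14,0,0,-0.8,1,-3.3,3.55,16,0,0,-0.8,1,-3.3,3.55,17.6,0,0,-0.8,1,-3.3,3.55,17.6,0,0,-0.8,1,-3.3,3.55,17.6,0,0,-0.8,1]
}}

```text
clock: 3.02
ee_pos: [0.559, -0.1215, 0.1245]
tool_rot: [0.0, 0.825, 0.565, 0.0]
force: [0.4, 0.0, 0.2]
finger_gap: 0.0881
grip_force: 0.0
```

Run:
```python
from h import *
o=r.get_obs(); print(o["ee_pos"],R_tool(o).round(3),o["force"])
p,d,c=grab("wrist","w2"); X=cloud(d,c)
# centre of grip in tool y
m=(d>0)&(X[...,2]>.15)&(X[...,2]<.172)&(np.hypot(X[...,0]-.558,X[...,1]+.12)<.03); S=X[m]
L=(S-o["ee_pos"])@R_tool(o); print(len(S), cv2.minAreaRect(L[:,:2].astype(np.float32)*1000))
print(delta((.558,-.1205,.123),-21))
```

```text
[ 0.55899498 -0.12149611  0.12448623] [[ 0.361  0.933  0.001]
 [ 0.933 -0.361 -0.   ]
 [ 0.     0.001 -1.   ]] [0.38105553 0.04522984 0.17231958]
2784 ((1.3295021057128906, -1.1466312408447266), (31.25413703918457, 22.064472198486328), 0.3752552270889282)
(array([ 0.07, -0.15,  0.17]), array([ 0.1 , -0.01, -0.16]))
```

Emit:
{"name": "arm_command", "arguments": {
  "rows": [0.1,-0.1,0.15,0,0,0,1,0.1,-0.1,0.15,0,0,0,0,0.1,-0.1,0.15,0,0,0,0,0.1,-0.1,0.15,0,0,0,0,0.1,-0.1,0.15,0,0,0,0,0.1,-0.1,0.15,0,0,0,0,0.1,-0.1,0.15,0,0,0,0,0.1,-0.1,0.15,0,0,0,0,0.1,-0.1,0.15,0,0,0,0],
  "newtons": 45
}}

```text
clock: 4.2
ee_pos: [0.558, -0.1204, 0.1221]
tool_rot: [0.0, 0.825, 0.565, 0.0]
force: [1.2, -0.7, -2.3]
finger_gap: 0.0218
grip_force: 45.0
```

Run:
```python
from h import *
f,cx,cy,R,t=cam("scene")
for P in((.70,.42,.50),(.74,.44,.50),(.70,.40,.45)):
    for dz in(-.056,):
        q=R.T@(np.array(P)+[0,0,dz]-t); print(P,q,f*q[0]/q[2]+cx,f*q[1]/q[2]+cy, delta(P,38))
```

```text
(0.7, 0.42, 0.5) [0.117921   0.00296348 0.51393241] 407.0866995442769 196.434933631338 (array([ 55.52,  -6.26, -37.79]), array([ 2.000e-02,  1.000e-02, -5.917e+01]))
(0.74, 0.44, 0.5) [0.09607792 0.02683152 0.48305853] 396.0569861141478 214.40492679553157 (array([ 58.83,  -3.26, -37.79]), array([ 2.000e-02,  1.000e-02, -5.917e+01]))
(0.7, 0.4, 0.45) [0.10698407 0.0326051  0.55754156] 393.52653697914764 215.46447195728774 (array([ 53.66,  -5.54, -32.79]), array([ 2.000e-02,  1.000e-02, -5.917e+01]))
```

Emit:
{"name": "arm_command", "arguments": {
  "rows": [0,0,-1,0,0,0,0,0,0,-4,0,0,0,0,0,0,-8,0,0,0,0,0,0,-12,0,0,0,0,3,0,-16,0,0,-3,0,7,-1,-20,0,0,-7,0,12,-1,-23,0,0,-12,0,17,-2,-26,0,0,-18,0,22,-2,-29,0,0,-24,0,27,-3,-32,0,0,-30,0,32,-3,-34,0,0,-36,0,37,-4,-36,0,0,-42,0]
}}

```text
clock: 5.7
ee_pos: [0.654, 0.2402, 0.4824]
tool_rot: [-0.0, 0.566, 0.824, -0.001]
force: [-0.4, -0.2, -4.9]
finger_gap: 0.0219
grip_force: 45.0
```

Run:
```python
from h import *
print(delta((.70,.42,.50),38), r.get_obs()["ee_pos"], r.get_obs()["finger_gap"])
```

```text
(array([15.13, 10.73, -1.78]), array([ -0.09,   0.  , -17.  ])) [0.65400973 0.24023276 0.48243863] 0.021858863322005043
```

Emit:
{"name": "arm_command", "arguments": {
  "rows": [4,3,-1,0,0,-5,0,8,6,-1.5,0,0,-10,0,12,9,-1.8,0,0,-14,0,15.1,10.7,-1.8,0,0,-17,0,15.1,10.7,-1.8,0,0,-17,0,15.1,10.7,-1.8,0,0,-17,0,15.1,10.7,-1.8,0,0,-17,0,15.1,10.7,-1.8,0,0,-17,0,15.1,10.7,-1.8,0,0,-17,0,15.1,10.7,-1.8,0,0,-17,0,15.1,10.7,-1.8,0,0,-17,0,15.1,10.7,-1.8,0,0,-17,0]
}}

```text
clock: 7.2
ee_pos: [0.7005, 0.4183, 0.5001]
tool_rot: [-0.0, 0.44, 0.898, -0.0]
force: [-0.8, -0.1, -5.2]
finger_gap: 0.022
grip_force: 45.0
```

Emit:
{"name": "arm_command", "arguments": {
  "rows": [0,0,0,0,0,0,0,0,0,0,0,0,0,0,0,0,0,0,0,0,0,0,0,0,0,0,0,0,0,0,0,0,0,0,0,0,0,0,0,0,0,0]
}}

```text
clock: 7.95
ee_pos: [0.7005, 0.4183, 0.5002]
tool_rot: [0.0, 0.44, 0.898, 0.0]
force: [-0.5, -0.0, -5.2]
finger_gap: 0.0218
grip_force: 45.0
```

```bash
cat >> h.py <<'E'
def face(p,c,o,h=.122,show=None,tilt0=np.eye(3)):
    """red/green on the dial: angles in gauge frame (gauge rigid to tool: x_g=tool y, z_g=-tool z, y_g=z x x)"""
    Rt=R_tool(o); G=np.stack([Rt[:,1],Rt[:,0],-Rt[:,2]],1); O=o["ee_pos"]+Rt[:,2]*(h-.066)
    f,cx,cy,R,t=c; v,u=np.mgrid[:400,:640]
    D=np.stack([(u-cx)/f,(v-cy)/f,np.ones_like(u)],-1)@R.T
    n=G[:,0]; out={}
    p=p.astype(int)
    masks={"red":(p[...,0]>p[...,1]+45)&(p[...,0]>p[...,2]+45),"green":(p[...,1]>p[...,0]+15)&(p[...,1]>p[...,2]+15)}
    for k,off in(("red",.014),("green",.012)):
        s=((O+n*off-t)@n)/(D@n); X=t+D*s[...,None]; L=(X-(O+n*off))@G
        rr=np.hypot(L[...,1],L[...,2]); m=masks[k]&(rr<.056)&(s>0); out[k]=(L[m][:,1:],m)
    return out
E
python3 - <<'E'
from h import *
p,d,c=grab("scene","s1"); o=r.get_obs(); print(o["ee_pos"],R_tool(o).round(3),o["clock"])
out=face(p,c,o)
for k,(L,m) in out.items():
    print(k,len(L)); 
    if len(L): 
        up=L[np.hypot(*L.T)>.024]; print(" mean",L.mean(0).round(4),"rad>24:",up.mean(0).round(4),np.arctan2(-up[:,0].mean(),up[:,1].mean()))
f,cx,cy,R,t=c; u,v=407,196; 
a=cv2.resize(p[130:260,350:480],(585,585),interpolation=cv2.INTER_CUBIC); cv2.imwrite("pics/s1c.png",a[:,:,::-1])
E
```

```text
[0.700497   0.41824207 0.50018424] [[-0.613  0.79  -0.   ]
 [ 0.79   0.613 -0.   ]
 [-0.    -0.    -1.   ]] 8.0
red 130
 mean [-0.0017 -0.0091] rad>24: [-0.0021 -0.006 ] 2.805005126445258
green 89
 mean [-0.0191  0.0374] rad>24: [-0.0191  0.0374] 0.4720994739655447
```

View pics/s1c.png

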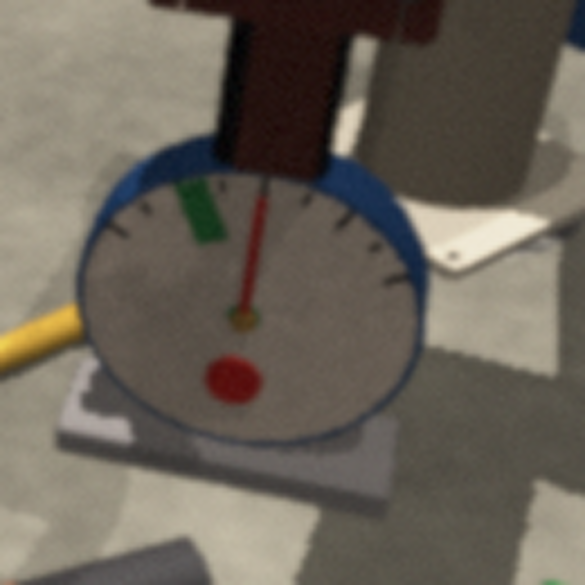

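The crop shows the full dial: green mark at (201,210), pointer tip at (263,197), hub at (243,318) and weight at (234,380). Next I'll compute the angles relative to the hub.

Run:
```python
from h import *
p,d,c=load("s1"); o=r.get_obs()
out=face(p,c,o); Lr,Lg=out["red"][0],out["green"][0]
lo=Lr[Lr[:,1]<-.006]; hi=Lr[Lr[:,1]>.008]
print("weight",lo.mean(0),len(lo),"needle",hi.mean(0),len(hi),hi[:,1].max())
dv=hi.mean(0)-lo.mean(0); pa=np.arctan2(-dv[0],dv[1])
w,V=np.linalg.eigh(np.cov(hi.T)); v=V[:,1]*np.sign(V[1,1]); print("pointer ang weight-needle",pa,"pca",np.arctan2(-v[0],v[1]))
pv=lo.mean(0)+dv/np.linalg.norm(dv)*np.array(.0);
# hub pixel
f,cx,cy,R,t=c; u,v_=350+243/4.5,130+318/4.5
Rt=R_tool(o); G=np.stack([Rt[:,1],Rt[:,0],-Rt[:,2]],1); O=o["ee_pos"]+Rt[:,2]*(.122-.066)+G[:,0]*.014
D=R@np.array([(u-cx)/f,(v_-cy)/f,1]); X=t+D*((O-t)@G[:,0])/(D@G[:,0]); hub=((X-O)@G)[1:]; print("hub",hub)
for nm,hb in(("hub",hub),):
    q=Lg-hb; print(nm,np.arctan2(-q[:,0].mean(),q[:,1].mean()),np.hypot(*q.mean(0)), np.hypot(*q.T).min(),np.hypot(*q.T).max())
w,V=np.linalg.eigh(np.cov(Lg.T)); v=V[:,1]*np.sign(V[1,1]); print("green pca",np.arctan2(-v[0],v[1]),np.sqrt(w))
```

```text
weight [-0.00155886 -0.02264497] 95 needle [-0.00193556  0.02898795] 33 0.04641846868121832
pointer ang weight-needle 0.007295637732634234 pca -0.0006636566657439504
hub [-0.0010161   0.00157001]
hub 0.4673372537545782 0.0401031266021548 0.02960189650690927 0.05036226788675216
green pca 0.43591991237042804 [0.00265921 0.00619431]
```

Emit:
{"name": "arm_command", "arguments": {
  "rows": [0,0,0,0,-5,0,0,0,0,0,0,-11,0,0,0,0,0,0,-17,0,0,0,0,0,0,-22,0,0,0,0,0,0,-25.9,0,0,0,0,0,0,-25.9,0,0,0,0,0,0,-25.9,0,0,0,0,0,0,-25.9,0,0,0,0,0,0,-25.9,0,0,0,0,0,0,-25.9,0,0,0,0,0,0,-25.9,0,0,0,0,0,0,-25.9,0,0]
}}

```text
clock: 9.5
ee_pos: [0.7005, 0.4182, 0.5002]
tool_rot: [0.201, 0.429, 0.875, -0.099]
force: [0.6, 0.2, -5.5]
finger_gap: 0.0218
grip_force: 45.0
```

Emit:
{"name": "arm_command", "arguments": {
  "rows": [0,0,0,0,0,0,0,0,0,0,0,0,0,0,0,0,0,0,0,0,0,0,0,0,0,0,0,0,0,0,0,0,0,0,0,0,0,0,0,0,0,0,0,0,0,0,0,0,0]
}}

```text
clock: 10.38
ee_pos: [0.7005, 0.4183, 0.5002]
tool_rot: [0.201, 0.429, 0.875, -0.099]
force: [-0.1, 0.3, -5.9]
finger_gap: 0.0216
grip_force: 45.0
```

Run:
```python
from h import *
o=r.get_obs(); p,d,c=grab("scene","s2"); print(o["ee_pos"],R_tool(o).round(4),o["clock"])
out=face(p,c,o); Lr,Lg=out["red"][0],out["green"][0]
A=lambda q:np.arctan2(-q[0],q[1])
th=.44; e=np.array([-np.sin(th),np.cos(th)]); s=Lr@e
lo=Lr[s<-.006]; hi=Lr[s>.008]; dv=hi.mean(0)-lo.mean(0); print("weight",lo.mean(0),"needle",hi.mean(0),"ptr",A(dv),len(hi))
n=np.array([e[1],-e[0]]); mid=(lo.mean(0)+hi.mean(0))/2
print("green mean",Lg.mean(0),len(Lg),"perp off from pointer line mm (+ = +y side)",((Lg-lo.mean(0))@np.array([dv[1],-dv[0]])/np.linalg.norm(dv)*1000).round(1))
a=cv2.resize(p[130:260,340:470],(585,585),interpolation=cv2.INTER_CUBIC); cv2.imwrite("pics/s2c.png",a[:,:,::-1])
```

```text
[0.70052047 0.41826005 0.50016347] [[-0.5516  0.7899  0.2678]
 [ 0.7106  0.6132 -0.345 ]
 [-0.4368 -0.     -0.8996]] 10.375
weight [ 0.00802441 -0.01999117] needle [-0.01381357  0.02484292] ptr 0.4532618768618296 47
green mean [-0.02045093  0.04156299] 44 perp off from pointer line mm (+ = +y side) [-3.5 -2.2 -0.9 -3.4 -2.1 -0.8  0.5  1.8  3.1  4.4 -3.2 -1.9 -0.6  0.7
  2.   3.3  4.6 -3.1 -1.8 -0.5  0.8  2.2  3.5  4.7  2.3  3.6  3.8 -3.9
  4.  -3.8  2.8  4.1 -3.6  3.   4.3  3.2  4.5  3.3  4.6  3.5  4.8  3.7
  3.8  4. ]
```

View pics/s2c.png

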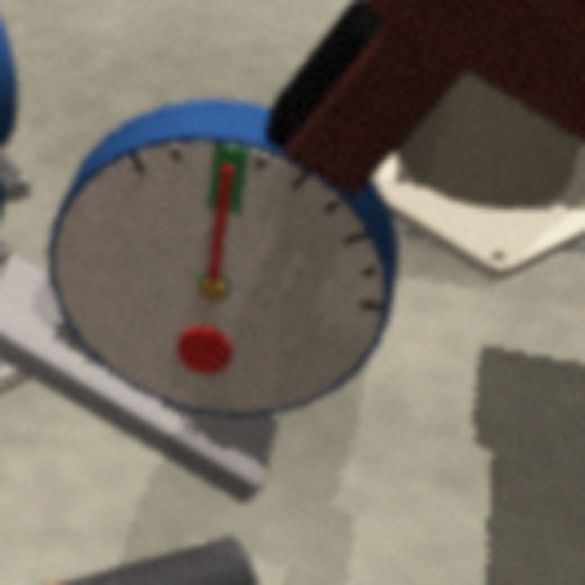

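The crop shows the pointer at (227,170) lying centred inside the green mark at (228,178). The mark is at about 0.445 rad. Next I'll level the gauge and go beside the stud for a close wrist look.

Run:
```python
from h import *
print(delta((.555,.149,.40),-15.5))
o=r.get_obs(); R=R_tool(o)
# interpolated rows
a=np.radians(-15.5); y=np.array([np.cos(a),np.sin(a),0]); z=np.array([0,0,-1.]); T=np.stack([np.cross(y,z),y,z],1)
from scipy.spatial.transform import Slerp
S=Slerp([0,1],Ro.from_matrix([np.eye(3),R.T@T])); s,_=delta((.555,.149,.40),-15.5)
for k in np.linspace(.125,1,8): print((s*k).round(1),np.degrees(S(k).as_rotvec()).round(1))
```

```text
(array([ -6.73, -28.01,  14.4 ]), array([12.05, 23.99, 52.39]))
[-0.8 -3.5  1.8] [1.5 3.  6.5]
[-1.7 -7.   3.6] [ 3.   6.  13.1]
[ -2.5 -10.5   5.4] [ 4.5  9.  19.6]
[ -3.4 -14.    7.2] [ 6.  12.  26.2]
[ -4.2 -17.5   9. ] [ 7.5 15.  32.7]
[ -5.  -21.   10.8] [ 9.  18.  39.3]
[ -5.9 -24.5  12.6] [10.5 21.  45.8]
[ -6.7 -28.   14.4] [12.  24.  52.4]
```

Emit:
{"name": "arm_command", "arguments": {
  "rows": [-0.8,-3.5,1.8,1.5,3,6.5,0,-1.7,-7,3.6,3,6,13.1,0,-2.5,-10.5,5.4,4.5,9,19.6,0,-3.4,-14,7.2,6,12,26.2,0,-4.2,-17.5,9,7.5,15,32.7,0,-5,-21,10.8,9,18,39.3,0,-5.9,-24.5,12.6,10.5,21,45.8,0,-6.7,-28,14.4,12.05,24,52.4,0,-6.7,-28,14.4,12.05,24,52.4,0,-6.7,-28,14.4,12.05,24,52.4,0,-6.7,-28,14.4,12.05,24,52.4,0]
}}

```text
clock: 11.8
ee_pos: [0.5555, 0.1501, 0.4004]
tool_rot: [0.0, 0.796, 0.606, 0.001]
force: [0.4, -1.4, -5.1]
finger_gap: 0.0216
grip_force: 45.0
```

Run:
```python
from h import *
o=r.get_obs(); p,d,c=grab("wrist","w3"); print(o["ee_pos"],R_tool(o).round(4),o["clock"])
X=cloud(d,c); near=(d>0)&(np.hypot(X[...,0]-.579,X[...,1]-.236)<.1)
b=(d>0)&(np.abs(X[...,2])<.015)&(X[...,0]>.4); print("bench",np.median(X[b][:,2]))
for lo,hi in((.03,.09),(.058,.09),(.07,.09)):
    S=X[near&(X[...,2]>lo)&(X[...,2]<hi)]; print(lo,len(S),S.mean(0).round(4),cv2.minAreaRect(S[:,:2].astype(np.float32)*1000),np.percentile(S[:,2],[50,95,99]).round(4))
# cylinder axis fit
S=X[near&(X[...,2]>.06)&(X[...,2]<.09)]
from scipy.optimize import least_squares
def res(q):
    n=np.array([-np.sin(q[0]),np.cos(q[0])]); l=(S[:,:2]-[.579,.236])@n-q[1]; return np.hypot(l,S[:,2]-q[2])-.024
s=least_squares(res,[np.radians(-15.5),0,.051],loss="soft_l1",f_scale=.001); print("yaw",np.degrees(s.x[0]),"lat mm",s.x[1]*1e3,"z",s.x[2],"rms",np.std(s.fun))
```

```text
[0.55546777 0.15014962 0.40043654] [[ 2.659e-01  9.640e-01  1.300e-03]
 [ 9.640e-01 -2.659e-01  1.000e-04]
 [ 4.000e-04  1.200e-03 -1.000e+00]] 11.8
bench 0.0005565592039193934
0.03 3276 [0.5784 0.2367 0.064 ] ((578.4169311523438, 235.98410034179688), (61.60844802856445, 149.78948974609375), 74.77921295166016) [0.0696 0.0758 0.0767]
0.058 2334 [0.5785 0.2363 0.0711] ((578.2401733398438, 236.2943115234375), (46.15744400024414, 130.01873779296875), 75.34751892089844) [0.0726 0.076  0.0768]
0.07 1575 [0.5783 0.2363 0.0738] ((578.3043212890625, 236.57225036621094), (34.19449996948242, 129.98609924316406), 75.30867767333984) [0.074  0.0762 0.077 ]
yaw -14.724577099942886 lat mm 0.06277874531546632 z 0.05141835361532817 rms 0.0007654052042688875
```

View pics/w3.png

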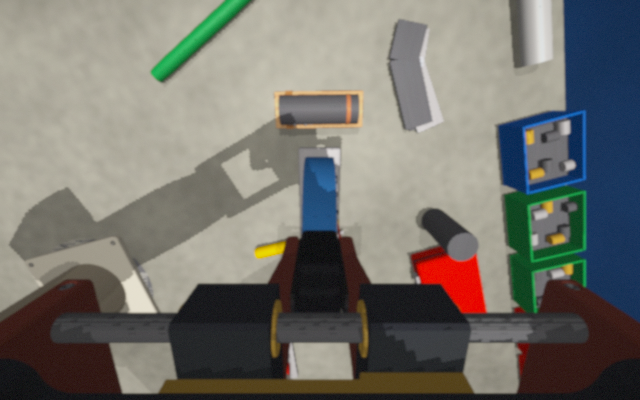

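The wrist view shows the stud clear at (319,108) and the gauge foot edge at (319,155) hanging in front of it. The stud measures (0.5783, 0.2362) with yaw -14.8°, and the crown is near 0.075, which matches the given height. I'll check how the gauge sits in the hand.

Run:
```python
from h import *
p,d,c=load("w3"); o=r.get_obs(); X=cloud(d,c); L=(X-o["ee_pos"])@R_tool(o)*1000
m=(d>0)&(np.abs(L[...,1])<40)&(L[...,0]>15)&(L[...,0]<75)&(L[...,2]>0)&(L[...,2]<135); S=L[m]
f=S[S[:,2]>100]; print("foot z",np.percentile(f[:,2],[2,10,50,90]),"x max",np.percentile(f[:,0],[50,95,99,100]),"y",np.percentile(f[:,1],[0,1,99,100]))
b=S[(S[:,2]<100)]; print("case y",np.percentile(b[:,1],[0,2,50,98,100]),"x",b[:,0].max())
for n,(lo,hi) in {"near":(15,30),"far":(40,55)}.items():
    q=b[(b[:,0]>lo)&(b[:,0]<hi)]; print(n,np.percentile(q[:,1],[2,50,98]).round(1),len(q))
print(delta((.5783,.2362,.26),-14.8), delta((.5783,.2362,.2),-14.8))
```

```text
foot z [108.31502753 108.95726704 110.02877517 111.40315777] x max [45.32447983 52.10120034 52.27464366 52.36294528] y [-20.4326073  -20.21718984  19.28685901  19.64961403]
case y [-11.65838953 -11.10930422  -0.3268197   10.3816848   11.54007038] x 51.680725106604754
near [-11.   -0.3  10.5] 957
far [-11.1  -0.3  10.2] 811
(array([ 8.9 , -0.08, 14.02]), array([ 0.04, -0.01, -0.61])) (array([ 8.89, -0.09, 20.02]), array([ 0.04, -0.01, -0.61]))
```

Emit:
{"name": "arm_command", "arguments": {
  "rows": [2,0,1,0,0,-0.6,0,5,0,3,0,0,-0.6,0,8,0,6,0,0,-0.6,0,9.1,-0.05,10,0,0,-0.6,0,9.1,-0.05,14,0,0,-0.6,0,9.1,-0.05,17,0,0,-0.6,0,9.1,-0.05,18.5,0,0,-0.6,0,9.1,-0.05,19.5,0,0,-0.6,0,9.1,-0.05,19.8,0,0,-0.6,0,9.1,-0.05,19.8,0,0,-0.6,0,9.1,-0.05,19.8,0,0,-0.6,0]
}}

```text
clock: 13.22
ee_pos: [0.5793, 0.2372, 0.203]
tool_rot: [0.0, 0.793, 0.609, 0.001]
force: [0.0, -0.4, -4.8]
finger_gap: 0.0218
grip_force: 45.0
```

Emit:
{"name": "arm_command", "arguments": {
  "rows": [0,0,0.2,0,0,0,0,0,0,0.2,0,0,0,0,0,0,0.2,0,0,0,0]
}}

```text
clock: 13.6
ee_pos: [0.5787, 0.2371, 0.2]
tool_rot: [-0.0, 0.793, 0.609, 0.0]
force: [0.3, -0.6, -5.0]
finger_gap: 0.0218
grip_force: 45.0
```

Emit:
{"name": "arm_command", "arguments": {
  "rows": [0,0,0.15,0,0,0,0,0,0,0.15,0,0,0,0,0,0,0.15,0,0,0,0]
}}

```text
clock: 13.98
ee_pos: [0.5787, 0.2371, 0.1984]
tool_rot: [-0.0, 0.793, 0.609, -0.0]
force: [0.5, 0.2, -5.8]
finger_gap: 0.0217
grip_force: 45.0
```

Emit:
{"name": "arm_command", "arguments": {
  "rows": [0.08,0,0.1,0,0,0,0,0.08,0,0.1,0,0,0,0,0.08,0,0.1,0,0,0,0]
}}

```text
clock: 14.35
ee_pos: [0.5789, 0.2379, 0.1974]
tool_rot: [-0.0, 0.793, 0.609, 0.0]
force: [-0.2, -0.4, -4.8]
finger_gap: 0.0218
grip_force: 45.0
```

Emit:
{"name": "arm_command", "arguments": {
  "rows": [0,0,0.1,0,0,0,0,0,0,0.1,0,0,0,0,0,0,0.1,0,0,0,0]
}}

```text
clock: 14.72
ee_pos: [0.5791, 0.238, 0.1971]
tool_rot: [-0.0, 0.793, 0.609, 0.0]
force: [-2.1, -2.1, 4.2]
finger_gap: 0.0219
grip_force: 45.0
```

Emit:
{"name": "arm_command", "arguments": {
  "rows": [0,0,0,0,0,0,0,0,0,0,0,0,0,0,0,0,0,0,0,0,0,0,0,0,0,0,0,0,0,0,0,0,0,0,0,0,0,0,0,0,0,0,0,0,0,0,0,0,0,0,0,0,0,0,0,0,0,0,0,0,0,0,0,0,0,0,0,0,0,0,0,0,0,0,0,0,0,0,0,0,0,0,0,0]
}}

```text
clock: 16.23
ee_pos: [0.5791, 0.238, 0.1971]
tool_rot: [-0.0, 0.793, 0.609, 0.0]
force: [-2.1, -0.8, 5.5]
finger_gap: 0.0222
grip_force: 45.0
```

Run:
```python
from h import *
o=r.get_obs(); p,d,c=grab("scene","s3"); pt,dt,ct=grab("top","t3"); print(o["ee_pos"],R_tool(o).round(4),o["clock"],o["force"],o["wrist_torque"])
out=face(p,c,o); Lr,Lg=out["red"][0],out["green"][0]
lo=Lr[Lr[:,1]<-.006]; hi=Lr[Lr[:,1]>.008]; dv=hi.mean(0)-lo.mean(0); print(len(lo),len(hi),len(Lg),lo.mean(0),hi.mean(0),"ptr",np.arctan2(-dv[0],dv[1]))
h=np.zeros((560,800,3),np.uint8)
h[:560,:400]=cv2.resize(p[180:320,330:430],(400,560),interpolation=cv2.INTER_CUBIC); h[:560,400:]=cv2.resize(pt[120:260,180:280],(400,560),interpolation=cv2.INTER_CUBIC)
cv2.imwrite("pics/c3.png",h[:,:,::-1])
# roll plan, gauge centre assumed at tool x offset -1.7mm, height .122 below TCP
Rt=R_tool(o); zc=-Rt[:,2]; 
a=np.radians(25.5); e=-.0017; hh=.122; Rr=.024
# plane coords (Y=tool x, Z=up), stud axis at origin; foot centre c(phi), TCP = c - e*yg + hh*zg
def tcp(ph):
    n=np.array([np.sin(ph),np.cos(ph)]); t=np.array([np.cos(ph),-np.sin(ph)]); return Rr*n-Rr*ph*t-e*t+hh*n
for k in range(0,11):
    ph=a*k/10; q=(tcp(ph)-tcp(0))*100; print(round(np.degrees(ph),2),"x",q[0].round(2),"z(down)",(-q[1]).round(2))
```

```text
[0.57910074 0.23798507 0.1971013 ] [[ 2.574e-01  9.663e-01  5.000e-04]
 [ 9.663e-01 -2.574e-01  4.000e-04]
 [ 5.000e-04  4.000e-04 -1.000e+00]] 16.225 [-2.08566438 -0.83243478  5.53437122] [-0.3248942   0.84644159 -0.01984006]
10 0 1 [-0.00099986 -0.01944067] [nan nan] ptr nan
0.0 x 0.0 z(down) -0.0
2.55 x 0.54 z(down) 0.02
5.1 x 1.08 z(down) 0.05
7.65 x 1.62 z(down) 0.11
10.2 x 2.16 z(down) 0.19
12.75 x 2.7 z(down) 0.28
15.3 x 3.23 z(down) 0.39
17.85 x 3.76 z(down) 0.53
20.4 x 4.28 z(down) 0.68
22.95 x 4.79 z(down) 0.85
25.5 x 5.3 z(down) 1.04<stdin>:4: RuntimeWarning: Mean of empty slice.
  ret = um.true_divide(
```

View pics/c3.png

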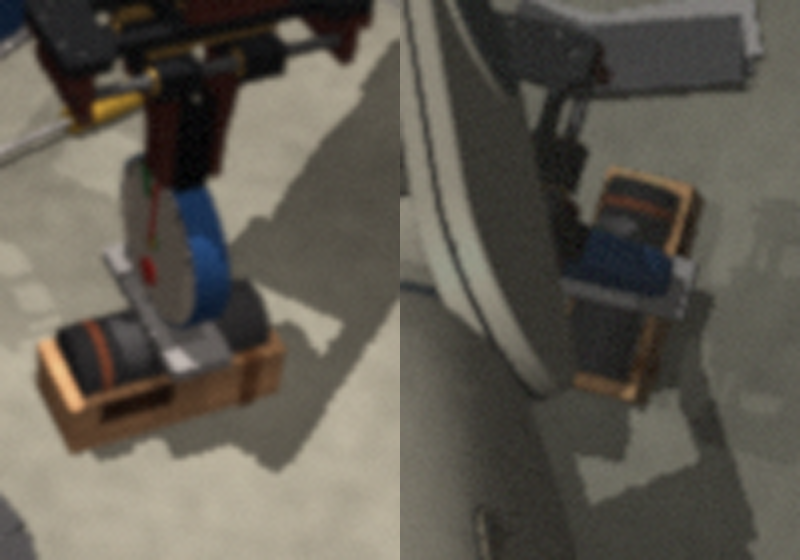

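The left crop shows the foot lying level and across the middle of the stud at about (165,320), with the pointer upright. The right crop agrees, and the gauge has stood there for over 1.5 s. Next I'll roll it without slipping by 25.5°.

Emit:
{"name": "arm_command", "arguments": {
  "rows": [0.54,0,0.02,0,-2.55,0,0,1.08,0,0.05,0,-5.1,0,0,1.62,0,0.11,0,-7.65,0,0,2.16,0,0.19,0,-10.2,0,0,2.7,0,0.28,0,-12.75,0,0]
}}

```text
clock: 16.95
ee_pos: [0.5861, 0.2643, 0.1941]
tool_rot: [0.068, 0.788, 0.605, -0.088]
force: [-1.9, -0.1, 2.9]
finger_gap: 0.0216
grip_force: 45.0
```

Emit:
{"name": "arm_command", "arguments": {
  "rows": [0,0,0,0,0,0,0]
}}

```text
clock: 17.08
ee_pos: [0.5862, 0.2647, 0.194]
tool_rot: [0.068, 0.788, 0.606, -0.088]
force: [-1.4, -1.1, 6.2]
finger_gap: 0.0218
grip_force: 45.0
```

Run:
```python
from h import *
o=r.get_obs(); R=R_tool(o); print(R.round(4),o["force"],o["wrist_torque"],o["finger_gap"],np.degrees(np.arcsin(-R[2,0])))
Y0=np.array([.2574,.9663,0]); print("dx",(o["ee_pos"]-[.5791,.2380,.1971])@Y0*100,"dz",(o["ee_pos"][2]-.1971)*100)
e=-.0017; hh=.122; Rr=.024
def tcp(ph):
    n=np.array([np.sin(ph),np.cos(ph)]); t=np.array([np.cos(ph),-np.sin(ph)]); return Rr*n-Rr*ph*t-e*t+hh*n
p0=np.radians(12.75); M=np.array([[np.cos(p0),-np.sin(p0)],[-np.sin(p0),-np.cos(p0)]]) # rows: tool x, tool z in (Y,Z)
for k in range(1,6):
    ph=p0*(1+k/5); q=M@(tcp(ph)-tcp(p0))*100; print(round(np.degrees(ph-p0),2),q.round(2))
```

```text
[[ 2.499e-01  9.666e-01 -5.630e-02]
 [ 9.426e-01 -2.562e-01 -2.142e-01]
 [-2.214e-01  5.000e-04 -9.752e-01]] [-1.3747313  -1.12463378  6.19757535] [-0.50349845  0.66871714 -0.11914184] 0.02183739667378571 12.793295085653355
dx 2.7575428329766916 dz -0.3072871124766785
2.55 [ 0.54 -0.01]
5.1 [1.09 0.01]
7.65 [1.63 0.04]
10.2 [2.17 0.09]
12.75 [2.71 0.16]
```

Emit:
{"name": "arm_command", "arguments": {
  "rows": [0.54,0,0,0,-2.55,0,0,1.09,0,0.01,0,-5.1,0,0,1.63,0,0.05,0,-7.65,0,0,2.17,0,0.1,0,-10.2,0,0,2.71,0,0.19,0,-12.75,0,0,2.71,0,0.19,0,-12.75,0,0,2.71,0,0.19,0,-12.75,0,0]
}}

```text
clock: 17.95
ee_pos: [0.5931, 0.29, 0.1861]
tool_rot: [0.134, 0.773, 0.595, -0.174]
force: [-0.6, 3.0, 3.8]
finger_gap: 0.022
grip_force: 45.0
```

Emit:
{"name": "arm_command", "arguments": {
  "rows": [0,0,0,0,0,0,0,0,0,0,0,0,0,0,0,0,0,0,0,0,0,0,0,0,0,0,0,0,0,0,0,0,0,0,0,0,0,0,0,0,0,0,0,0,0,0,0,0,0,0,0,0,0,0,0,0,0,0,0,0,0,0,0,0,0,0,0,0,0,0,0,0,0,0,0,0,0]
}}

```text
clock: 19.32
ee_pos: [0.5931, 0.2898, 0.1862]
tool_rot: [0.134, 0.774, 0.594, -0.174]
force: [0.4, 5.0, 4.7]
finger_gap: 0.0216
grip_force: 45.0
```

Run:
```python
from h import *
o=r.get_obs(); p,d,c=grab("scene","s4"); R=R_tool(o); print(o["ee_pos"],o["clock"],o["force"],o["finger_gap"],"tilt",np.degrees(np.arcsin(-R[2,0])))
Y0=np.array([.2574,.9663,0]); print("dx",(o["ee_pos"]-[.5791,.2380,.1971])@Y0*100,"dz",(o["ee_pos"][2]-.1971)*100,"force tool",R.T@o["force"])
cv2.imwrite("pics/s4c.png",cv2.resize(p[180:290,330:430],(545,600),interpolation=cv2.INTER_CUBIC)[:,:,::-1])
```

```text
[0.59305723 0.28977039 0.18617087] 19.325 [0.43111335 4.99304923 4.69067173] 0.02163736838679199 tilt 25.379944968759812
dx 5.361832216379768 dz -1.0929128087225655 force tool [ 2.44871033 -0.86351787 -6.35428637]
```

View pics/s4c.png

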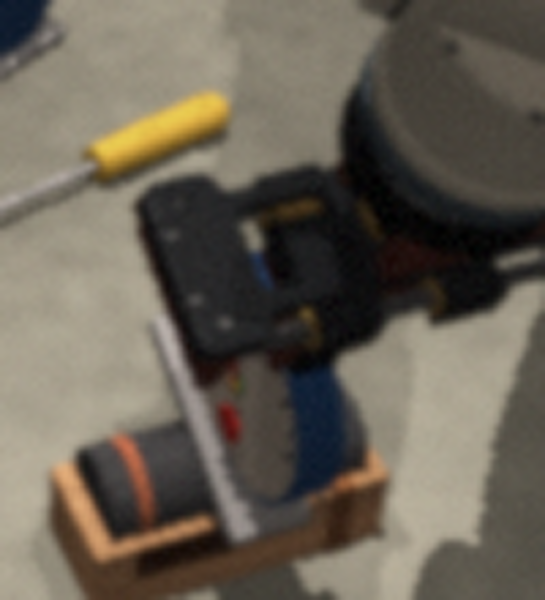

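The crop shows the gauge rolled on the stud with its foot in contact. The gripper hides the pointer tip, and only the weight at (230,423) and the hub are visible. I'll check for slip in the grip with the wrist camera, against the earlier in-hand view.

Run:
```python
from h import *
m=r.camera_model("wrist"); H=np.array(m["hand_eye"])
o=r.get_obs(); grab("wrist","w4")
for n in("w3","w4"):
    p,d,c=load(n); f,cx,cy=c[:3]
    v,u=np.mgrid[:400,:640]; L=(np.stack([(u-cx)/f*d,(v-cy)/f*d,d],-1)@H[:3,:3].T+H[:3,3])*1000
    S=L[(d>0)&(np.abs(L[...,1])<19)&(L[...,0]>15)&(L[...,0]<70)&(L[...,2]>0)&(L[...,2]<118)]
    b=p  # foot: side strips clear of the case
    f_=S[(np.abs(S[:,1])>13.5)&(S[:,2]>98)]; k=np.polyfit(f_[:,0],f_[:,2],1); f_=f_[np.abs(f_[:,2]-np.polyval(k,f_[:,0]))<2]; k=np.polyfit(f_[:,0],f_[:,2],1)
    print(n,len(f_),"foot slope deg",np.degrees(np.arctan(k[0])).round(2),"z at x=45",np.polyval(k,45).round(2),"xmax",np.percentile(f_[:,0],99).round(2))
    q=S[(np.abs(S[:,1])<9)&(S[:,2]<98)]
    A=np.c_[q[:,0],q[:,2],np.ones(len(q))]; s=np.linalg.lstsq(A,-(q[:,0]**2+q[:,2]**2),rcond=None)[0]; cc=-s[:2]/2; print("  case circle",cc.round(2),np.sqrt(cc@cc-s[2]).round(2))
# red weight vs tool-predicted hub in scene
p,d,c=load("s4"); out=face(p,c,o)["red"][0]; print("red",out.mean(0).round(4),len(out),"expected weight r~.022 dir 0.445:",(-.022*np.array([-np.sin(.445),np.cos(.445)])).round(4))
```

```text
w3 315 foot slope deg 0.57 z at x=45 109.95 xmax 51.5
  case circle [-1.   54.04] 51.78
w4 309 foot slope deg 0.87 z at x=45 110.21 xmax 51.47
  case circle [-0.93 53.97] 51.63
red [ 0.0068 -0.0179] 15 expected weight r~.022 dir 0.445: [ 0.0095 -0.0199]
```

Run:
```python
from h import *
print(np.abs(r.get_obs()["joint_velocities"]).max()); print(r.finish_job())
```

```text
0.002037034102569691
the job is handed in; nothing more can be done
None
```

I stood the middle-sized gauge level on the stud for about 1.5 s, rolled it 25.4° without slipping and handed it in at about 19 s of the 58 s, still gripped and pressed on with about 11 N. At the end the gripper hid the pointer tip, so "pointer on the green mark" rests on seeing them line up in the air at 25.9° and on a wrist-camera check showing at most 0.3° of slip in the grip.

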